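# Nip a bound notebook in the bench press

## Task

Push the thick dark notebook that sticks out of the small book press fully home on the bed, against the two upright stops at the back. Then wind the handwheel clockwise, regrasping as needed, until the platen has come down on the notebook and the wheel feels firm, without overtightening, and let go so that the notebook stays clamped. Do not disturb the other things on the table.

Things in the scene. Friction and masses are not known exactly. Their poses are not given: they have to be found in the camera images.
- press: Dark steel bench book press, fixed; 240 deep (x) x 250 wide (y) x 203 mm high with its wheel. Origin on the table; +x runs from its open front to the back stops, z up. Bed top 22 mm above the table, x = -125 to 105 mm. Columns 20 mm thick at x = 15, y = +-105. Bridge 40 mm deep, z = 104 to 130. Two stops at y = +-55: front faces at x = 95, tops at z = 52.
- bed: Plywood bed of the press, 230 x 184 x 5 mm, fixed; origin 17 mm above the table, axes as the press. Above it, under the bridge, hangs a flat 120 x 165 mm platen centred at press x = 15 mm. The wheel lowers it 5 mm per rad. At the start its underside is 5 to 18 mm above the notebook, differently each time, and is not reported.
- book: The thick dark green notebook, 190 (x) x 165 (y) x 28 mm, about 0.45 kg, loose on the bed; origin at the centre of its underside, +x towards the stops. It starts 40 to 65 mm short of home, sticking out at the front. Push it at its front edge (its x = -95 mm). It has about 11 mm of play on each side to the columns.
- book_center (a point): Centre of the notebook, half-way up, 36 mm above the table. Fully home against the stops it lies at x = 0 in the press's frame, y about 0; home means within 6 mm of that x.
- wheel_grip (a point): Grip point on the handwheel's axis (press x = 15, y = 0), 187 mm above the table, in the upright grip bar that crosses the wheel. The bar is 84 mm long, 16 mm thick, its top 16 mm above this point. The wheel's round rim (116 mm across) has its top 35 mm below this point. The x axis lies along the bar and turns with it.
- wheel (a joint): Handwheel angle, rad: 0 at the start, bar along press x; grows clockwise from above (platen down), to 5.5. It drags by 0.30 N m even when free, and holds where left. The platen meets the notebook somewhere from 1.1 to 3.6; from there the torque to turn it rises by about 0.47 N m per rad. Firm: risen 0.18 to 0.38 N m above the free turning, best 0.27; 0.43 is overtight.
- stapler: green desk stapler, 36 x 135 x 49 mm, bystander (origin under its centre)
- stamp_a: rubber stamp with turned handle, 24 x 36 x 66 mm, bystander (origin under its centre)
- stamp_b: second rubber stamp, same size, bystander
- washi_roll_0: roll of paper tape, 48 mm across, 15 mm high, bystander
- eraser_block: eraser, 21 x 45 x 12 mm, bystander

How it is judged:
By the outcome, as a careful person would: the job done as asked, in the order asked, and still so for the second after the job is handed in, with the robot touching nothing.
It also fails if it takes over 72 s, if anything falls off the work surface, if the arm or the gripper's body presses on something with over 40 N, if the wrist force passes 120 N, or if a joint passes its speed limit or range.

## Robot

A 6-joint arm with a two-finger parallel gripper is mounted at the origin on a cart in front of the work surface, level with it; the furniture and walls round the work are solid. World frame = base frame: x ahead of the robot, y to its left, z up, the work surface at z = 0. Lengths are in m, angles in rad, forces in N, time in s.
With the tool pointing down it reaches from about 0.35 to 0.875 m from the base axis. Payload 15.5 kg.
Tool frame: the origin (TCP) lies midway between the tips of the shut fingers; the grasp point (between the pads) lies 19 mm behind it; z points along the fingers, x is the direction in which the jaws open and shut, and the axes are right-handed (so a half turn about z gives the same grasp; the last joint's range is limited). The gripper opens to 85 mm and grips with 20 to 120 N. Pads are 22 mm wide; open, the fingers measure 114 mm over their backs; the gripper's body (76 mm by 85 mm) begins 54 mm behind the grasp point. The pads swing forward as they close: fully open they stand 13 mm farther back than shut.
Start: joints at [-1.363, 0.494, 1.345, -0, 1.302, -0.096], TCP at [0.187, -0.596, 0.231] pointing down, gripper open.
Joint ranges: [-2.91, 2.91], [-0.82, 2.16], [0.22, 2.67], [-1.22, 4.37], [0.12, 2.79], [-3.08, 3.08]. Speed limits (rad/s): [1.89, 1.89, 2.57, 3.01, 3.01, 3.01].

## Interface

Orientations are given as a 3x3 rotation matrix whose columns are the frame's x, y, z axes.
In Python, from plant import sensors, snapshot, robot, spotter gives the robot as it stands.
- The arm moves only by the tool jog_arm, never from a script. Its argument "series" is a list of rows, each an object of numbers: "tx", "ty", "tz": the shift along the world's x, y, z in units of 25 mm (1.0 is 25 mm); "twist": the turn about the world's z in units of 5 degrees (1.0 is 5 degrees). A call has exactly 5 rows; each row is the pose to reach, as a shift and turn from the pose commanded when the call began; what a row does not reach only later rows make up. A row lasts 1/12 s, in which the tool goes at most 41.7 mm and 7.16 degrees, less where a joint would pass 70% of its speed; a pose out of reach is approached as far as the arm can. A call with a gripper value outside its range is refused whole. "jaw" is the finger opening in mm, from 0 to 85.4, set as the call begins (left out, the last holds). The fingers move at their own pace and stop on an object; "grip_force" is the grip in N (left out, the last holds). Time passes only in rows, so rows that repeat a pose let the fingers close, or fill a call up. It gives the time, the measured TCP pose, the force and the opening at its end, in the units of the state.
- sensors.state(): the state, without advancing time (a new reading comes with each control period).
- snapshot(name): name is "side" or "top"; returns a dict with "image" (400x640x3 uint8, red, green, blue), "z_map" (400x640 float32, m along the optical axis (not along the pixel's ray), 0 where there is no reading), "camera_matrix" (3x3 intrinsics, pixels), "world_to_cam" (4x4, takes a point from world to camera coordinates). Camera axes: x right, y up, looking along -z (the intrinsics and any distortion apply to the point x, -y, -z); pixel columns grow to the right and rows downward; lengths in m; the calibration is good to about 2 mm. A picture is of the moment at which its call begins.
- robot.close_job(): hands the job in, once; it reports no verdict.
Trained networks look in a picture, given as the dict that the camera call returned (one of the last four; its "shot" number tells which), for a name from the list of things; names that differ only in an ending like _2 or _b are one class to them, and where a whole thing is asked for, a point or a joint stands for the part that bears it (a point fixed in the world has none). Each returns a list of dicts, best first, with "score" (0 to 1); they miss things now and then, are a little off and sometimes report something else, mostly with a low value. They report only what shows in the picture. A call takes as long as a camera call.
- spotter.recognise(picture, name): "xyz" ([x, y, z] in m, in world coordinates, good to about 4 mm: the middle of the surface that is visible of it).
- spotter.silhouettes(picture, name): "pixels" (400x640 bool, what is visible of it).
- spotter.spot_point(picture, name): "xyz" ([x, y, z] in m, in world coordinates, good to about 4 mm: a listed point, or the origin of a listed thing).
The state is a dict: "time": time; "joint_pos": joint angles; "joint_velocities": joint speeds; "joint_efforts": joint torques, N m; "tool_pos": TCP position; "eef_rot": TCP orientation; "contact_force": force on the tool from outside, world axes, zero at the start; "ft_torque": the same for the moment, N m; "finger_gap": finger opening in m.
Only numpy, scipy, OpenCV 4.12 (cv2) and the standard library are available. Lean on these libraries where they do the work, as an engineer would, in place of code of your own. Each camera call takes 0.05 s, during which the arm holds its last target. There are 200 camera calls.

## Working session

There is one attempt and no reset: what is moved stays moved. The work goes in short steps, Python scripts to look and compute and a tool call to move; the robot and the scene stay as the last step left them, time stands still between calls to the robot, and variables do not carry over. Pictures are saved under pics/ and viewed, about 8 in all and at most 12, crops included, and the job is handed in when it is done.

Besides the shell and the picture viewer there is one more tool, called after "Emit:" as name([rows], argument=value, ...), one row to a line, values as JSON. jog_arm: Moves the arm, as the interface text tells. Its arguments: {"type":"object","properties":{"series":{"type":"array"},"jaw":{"type":"number"},"grip_force":{"type":"number"}},"required":["series"]}

```bash
mkdir -p pics
cat > h.py <<'E'
import numpy as np,cv2
from plant import sensors,snapshot,robot,spotter
def save(p,n): cv2.imwrite('pics/'+n,cv2.cvtColor(p['image'],cv2.COLOR_RGB2BGR))
def pts(p):
    K=p['camera_matrix'];z=p['z_map'];v,u=np.mgrid[:400,:640]
    c=np.stack([(u-K[0,2])/K[0,0]*z,-(v-K[1,2])/K[1,1]*z,-z,np.ones_like(z)],-1)
    return (c@np.linalg.inv(p['world_to_cam']).T)[...,:3]
E
python3 - <<'E'
from h import *
np.set_printoptions(precision=3,suppress=True)
a=snapshot('top');b=snapshot('side');save(a,'t0.png');save(b,'s0.png')
for n,p in(('top',a),('side',b)):
    for k in('press','bed','book','book_center','wheel_grip','stapler','stamp_a','washi_roll_0','eraser_block'):
        r=spotter.spot_point(p,k); print(n,k,[(np.round(q['xyz'],3),round(q['score'],2)) for q in r[:3]])
s=sensors.state();print(s['time'],s['tool_pos'],s['eef_rot'],s['contact_force'],s['ft_torque'],s['finger_gap'])
cv2.imwrite('pics/both0.png',cv2.resize(cv2.cvtColor(np.vstack([a['image'],b['image']]),cv2.COLOR_RGB2BGR),(480,600)))
E
```

```text
top press [(array([0.565, 0.273, 0.001]), 0.57)]
top bed []
top book [(array([0.509, 0.248, 0.021]), 0.63)]
top book_center [(array([0.514, 0.246, 0.034]), 0.55)]
top wheel_grip [(array([0.578, 0.279, 0.188]), 0.72)]
top stapler []
top stamp_a [(array([ 0.449, -0.027, -0.   ]), 0.71), (array([ 0.522, -0.192,  0.001]), 0.58), (array([ 0.404, -0.091,  0.   ]), 0.47)]
top washi_roll_0 [(array([ 0.524, -0.193,  0.002]), 0.66)]
top eraser_block [(array([ 0.43 , -0.165, -0.004]), 0.71)]
side press [(array([ 0.566,  0.267, -0.004]), 0.69)]
side bed [(array([0.568, 0.268, 0.017]), 0.82), (array([ 0.431, -0.171,  0.002]), 0.73), (array([0.506, 0.248, 0.019]), 0.52)]
side book [(array([0.504, 0.247, 0.017]), 0.91)]
side book_center [(array([0.505, 0.25 , 0.038]), 0.55)]
side wheel_grip [(array([0.581, 0.279, 0.189]), 0.91)]
side stapler [(array([ 0.514, -0.082, -0.004]), 0.66)]
side stamp_a [(array([ 0.402, -0.086, -0.003]), 0.71), (array([ 0.448, -0.031, -0.001]), 0.66)]
side washi_roll_0 [(array([ 0.527, -0.187, -0.006]), 0.8)]
side eraser_block [(array([ 0.429, -0.17 ,  0.   ]), 0.62)]
1.0 [ 0.187 -0.596  0.231] [[ 0.299 -0.954 -0.   ]
 [-0.954 -0.299 -0.   ]
 [ 0.     0.    -1.   ]] [ 0.022  0.364 -0.868] [ 0.007 -0.011  0.03 ] 0.08543494153750751
```

View pics/both0.png

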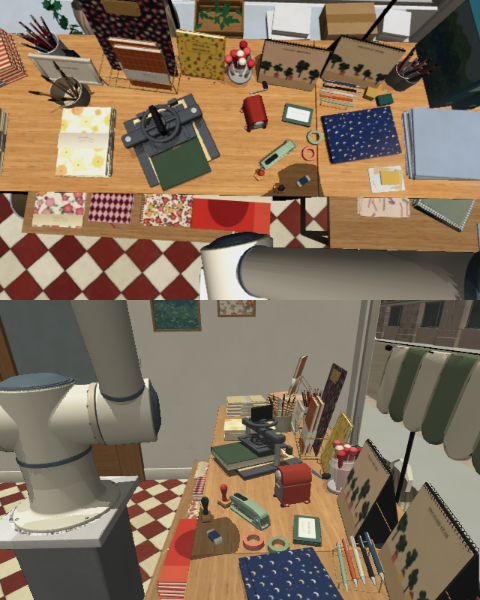

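Run:
```python
from h import *
np.set_printoptions(precision=4,suppress=True)
for n in('top','side'):
    p=snapshot(n);P=pts(p)
    for k in('wheel_grip','book'):
        r=spotter.silhouettes(p,k)
        if not r: continue
        Q=P[r[0]['pixels']&(p['z_map']>0)]
        if k=='wheel_grip':
            Q=Q[(Q[:,2]>.198)&(Q[:,2]<.21)]
        else: Q=Q[(Q[:,2]>.046)&(Q[:,2]<.056)]
        if len(Q)<20: print(n,k,len(Q));continue
        q=cv2.minAreaRect(Q[:,:2].astype(np.float32)*1000)
        print(n,k,len(Q),np.median(Q[:,2]),q,cv2.boxPoints(q).tolist())
    M=(P[...,2]>.098)&(P[...,2]<.136)&(abs(P[...,0]-.57)<.2)&(P[...,1]>.1)&(P[...,1]<.45)&(p['z_map']>0)
    Q=P[M]; h,e=np.histogram(Q[:,2],8);print(n,h,e)
    T=P[M&(abs(P[...,2]-.130)<.004)]
    if len(T)>20:
        q=cv2.minAreaRect(T[:,:2].astype(np.float32)*1000);print('bridge',q)
```

```text
top wheel_grip 280 0.20180963454664708 ((579.1114501953125, 278.77349853515625), (81.20268249511719, 15.722002983093262), 25.908599853515625) [[539.1561279296875, 268.10418701171875], [546.025634765625, 253.9623565673828], [619.0667724609375, 289.44281005859375], [612.197265625, 303.58465576171875]]
top book 3209 0.04954155076510225 ((477.1893005371094, 231.89340209960938), (119.87535095214844, 163.4280548095703), 24.08328628540039) [[389.1244201660156, 282.0361022949219], [455.8135681152344, 132.83389282226562], [565.254150390625, 181.75070190429688], [498.5650329589844, 330.9529113769531]]
top [ 73  84 105 105 135 230 961 320] [0.0981 0.1028 0.1076 0.1123 0.1171 0.1218 0.1265 0.1313 0.136 ]
bridge ((670.195556640625, 320.5581970214844), (242.53927612304688, 247.73495483398438), 24.651159286499023)
side wheel_grip 67 0.2004974487999311 ((576.2904052734375, 273.1651306152344), (76.33558654785156, 15.655284881591797), 25.26532745361328) [[538.4327392578125, 263.95355224609375], [545.1146240234375, 249.7958526611328], [614.1480712890625, 282.376708984375], [607.4661865234375, 296.534423828125]]
side book 1261 0.04843058880680212 ((505.59942626953125, 241.92884826660156), (187.07461547851562, 166.28103637695312), 24.021011352539062) [[386.31866455078125, 279.7926940917969], [454.0069885253906, 127.9122314453125], [624.8801879882812, 204.06500244140625], [557.19189453125, 355.9454650878906]]
side [ 29  64 117 121 109 121 227  59] [0.0981 0.1028 0.1075 0.1122 0.117  0.1217 0.1264 0.1311 0.1359]
bridge ((654.8770751953125, 281.48956298828125), (260.74835205078125, 228.55282592773438), 7.656461715698242)
```

The top view shows the press at about (165,130) in the stacked image, yawed about 25°, with the green notebook sticking out towards the robot. The bystanders are far to the right. The wheel axis is near (0.579, 0.278), and the book's front-edge midpoint is near (0.421, 0.206), about 64 mm short of home. I'll travel to the push standoff and turn the tool +187° on the way, so that one grasp covers the whole winding.

Emit:
jog_arm([
  {"tx": 0.8, "ty": 1.4, "twist": 1.4},
  {"tx": 1.6, "ty": 2.8, "twist": 2.8},
  {"tx": 2.4, "ty": 4.2, "twist": 4.2},
  {"tx": 3.2, "ty": 5.6, "twist": 5.6},
  {"tx": 4, "ty": 7, "twist": 7},
], jaw=85)

```text
schema error: expected keys tx, ty, tz, twist
```

Emit:
jog_arm([
  {"tx": 0.8, "ty": 1.4, "twist": 1.4},
  {"tx": 1.6, "ty": 2.8, "twist": 2.8},
  {"tx": 2.4, "ty": 4.2, "twist": 4.2},
  {"tx": 3.2, "ty": 5.6, "twist": 5.6},
  {"tx": 4, "ty": 7, "twist": 7},
])

```text
schema error: expected keys tx, ty, tz, twist
```

Emit:
jog_arm([
  {"tx": 0.2, "ty": 1.4, "twist": 1.4},
  {"tx": 0.4, "ty": 2.8, "twist": 2.8},
  {"tx": 0.6, "ty": 4.2, "twist": 4.2},
  {"tx": 0.8, "ty": 5.6, "twist": 5.6},
  {"tx": 1, "ty": 7, "twist": 7},
])

```text
schema error: expected keys tx, ty, tz, twist
```

Emit:
jog_arm([
  {"tx": -0.1, "ty": 1.4, "twist": 1.4},
  {"tx": -0.2, "ty": 2.8, "twist": 2.8},
  {"tx": -0.3, "ty": 4.2, "twist": 4.2},
  {"tx": -0.4, "ty": 5.6, "twist": 5.6},
  {"tx": -0.5, "ty": 7, "twist": 7},
])

```text
schema error: expected keys tx, ty, tz, twist
```

Emit:
jog_arm([
  {"tx": 0.8, "ty": 1.4, "tz": 0, "twist": 1.4},
  {"tx": 1.6, "ty": 2.8, "tz": 0, "twist": 2.8},
  {"tx": 2.4, "ty": 4.2, "tz": 0, "twist": 4.2},
  {"tx": 3.2, "ty": 5.6, "tz": 0, "twist": 5.6},
  {"tx": 4, "ty": 7, "tz": 0, "twist": 7},
], jaw=85)

```text
time: 1.72
tool_pos: [0.2874, -0.4197, 0.2313]
eef_rot: [[0.796, -0.606, 0.0], [-0.606, -0.796, -0.0], [0.0, 0.0, -1.0]]
contact_force: [1.0, -0.6, -0.4]
finger_gap: 0.0851
```

Emit:
jog_arm([
  {"tx": 0.8, "ty": 1.4, "tz": 0, "twist": 1.4},
  {"tx": 1.6, "ty": 2.8, "tz": 0, "twist": 2.8},
  {"tx": 2.4, "ty": 4.2, "tz": 0, "twist": 4.2},
  {"tx": 3.2, "ty": 5.6, "tz": 0, "twist": 5.6},
  {"tx": 4, "ty": 7, "tz": 0, "twist": 7},
])

```text
time: 2.13
tool_pos: [0.3876, -0.2447, 0.2315]
eef_rot: [[0.999, -0.04, 0.001], [-0.04, -0.999, -0.0], [0.001, 0.0, -1.0]]
contact_force: [1.4, -0.3, -0.2]
finger_gap: 0.0854
```

Emit:
jog_arm([
  {"tx": 0.2, "ty": 1.4, "tz": 0, "twist": 1.4},
  {"tx": 0.4, "ty": 2.8, "tz": 0, "twist": 2.8},
  {"tx": 0.6, "ty": 4.2, "tz": 0, "twist": 4.2},
  {"tx": 0.8, "ty": 5.6, "tz": 0, "twist": 5.6},
  {"tx": 1, "ty": 7, "tz": 0, "twist": 7},
])

```text
time: 2.55
tool_pos: [0.4119, -0.0698, 0.2315]
eef_rot: [[0.841, 0.541, 0.001], [0.541, -0.841, -0.0], [0.0, 0.0, -1.0]]
contact_force: [1.2, 0.1, -0.0]
finger_gap: 0.085
```

Emit:
jog_arm([
  {"tx": -0.1, "ty": 1.4, "tz": 0, "twist": 1.4},
  {"tx": -0.2, "ty": 2.8, "tz": 0, "twist": 2.8},
  {"tx": -0.3, "ty": 4.2, "tz": 0, "twist": 4.2},
  {"tx": -0.4, "ty": 5.6, "tz": 0, "twist": 5.6},
  {"tx": -0.5, "ty": 7, "tz": 0, "twist": 7},
])

```text
time: 2.97
tool_pos: [0.3991, 0.1053, 0.2315]
eef_rot: [[0.379, 0.926, 0.001], [0.926, -0.379, 0.0], [0.0, 0.001, -1.0]]
contact_force: [1.4, -0.0, 0.4]
finger_gap: 0.0849
```

Emit:
jog_arm([
  {"tx": -0.1, "ty": 0.8, "tz": 0, "twist": 1.4},
  {"tx": -0.2, "ty": 1.6, "tz": 0, "twist": 2.8},
  {"tx": -0.4, "ty": 2.4, "tz": 0, "twist": 4.2},
  {"tx": -0.4, "ty": 3.2, "tz": 0, "twist": 5.6},
  {"tx": -0.4, "ty": 3.4, "tz": 0, "twist": 7},
])

```text
time: 3.38
tool_pos: [0.3893, 0.1908, 0.2315]
eef_rot: [[-0.222, 0.975, 0.001], [0.975, 0.222, 0.001], [0.001, 0.001, -1.0]]
contact_force: [-0.2, -0.7, -1.3]
finger_gap: 0.0849
```

Emit:
jog_arm([
  {"tx": 0, "ty": 0, "tz": -1.5, "twist": 1.2},
  {"tx": 0, "ty": 0, "tz": -3, "twist": 2.4},
  {"tx": 0, "ty": 0, "tz": -4.5, "twist": 2.4},
  {"tx": 0, "ty": 0, "tz": -5.5, "twist": 2.4},
  {"tx": 0, "ty": 0, "tz": -6.2, "twist": 2.4},
])

```text
time: 3.8
tool_pos: [0.3886, 0.1884, 0.0741]
eef_rot: [[-0.413, 0.911, -0.002], [0.911, 0.413, -0.001], [0.0, -0.002, -1.0]]
contact_force: [-0.1, 0.3, -0.4]
finger_gap: 0.0849
```

Run:
```python
from h import *
a=snapshot('top');b=snapshot('side')
im=np.hstack([a['image'][100:280,100:360],b['image'][110:290,220:480]])
cv2.imwrite('pics/c1.png',cv2.resize(cv2.cvtColor(im,cv2.COLOR_RGB2BGR),(800,277)))
s=sensors.state();print(s['tool_pos'],s['joint_pos'],s['contact_force'],s['ft_torque'])
```

```text
[0.38822801 0.18820081 0.07432989] [ 3.12820830e-01  4.89274272e-01  1.97714217e+00 -3.54526242e-05
  6.79392439e-01 -1.68390677e+00] [-0.65854737 -0.49932376  0.43320887] [0.01313566 0.00203129 0.06975241]
```

View pics/c1.png

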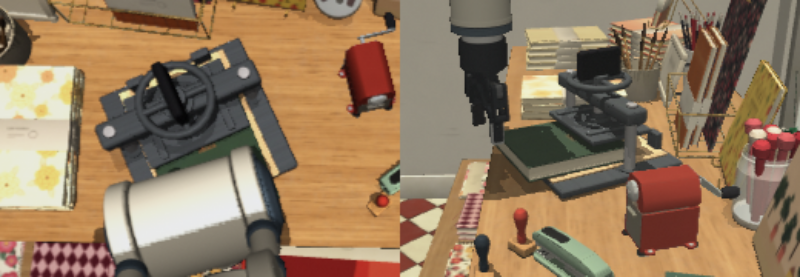

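The gripper hangs just in front of the notebook's front edge (right half, about (490,120)), and nothing is in the way. Next I lower it and push in steps.

Emit:
jog_arm([
  {"tx": 0, "ty": 0.1, "tz": -0.5, "twist": 0},
  {"tx": 0, "ty": 0.1, "tz": -1, "twist": 0},
  {"tx": 0, "ty": 0.1, "tz": -1.5, "twist": 0},
  {"tx": 0, "ty": 0.1, "tz": -1.9, "twist": 0},
  {"tx": 0, "ty": 0.1, "tz": -2, "twist": 0},
])

```text
time: 4.32
tool_pos: [0.3899, 0.1912, 0.0264]
eef_rot: [[-0.413, 0.911, 0.0], [0.911, 0.413, 0.0], [-0.0, 0.0, -1.0]]
contact_force: [0.6, -0.3, -0.1]
finger_gap: 0.0851
```

Emit:
jog_arm([
  {"tx": 0.2, "ty": 0.1, "tz": 0, "twist": 0},
  {"tx": 0.4, "ty": 0.2, "tz": 0, "twist": 0},
  {"tx": 0.6, "ty": 0.28, "tz": 0, "twist": 0},
  {"tx": 0.8, "ty": 0.37, "tz": 0, "twist": 0},
  {"tx": 1.0, "ty": 0.46, "tz": 0, "twist": 0},
])

```text
time: 4.73
tool_pos: [0.4151, 0.2029, 0.0268]
eef_rot: [[-0.413, 0.911, 0.0], [0.911, 0.413, 0.0], [-0.0, 0.0, -1.0]]
contact_force: [-4.2, -1.3, 3.0]
finger_gap: 0.0849
```

Emit:
jog_arm([
  {"tx": 0.2, "ty": 0.1, "tz": 0, "twist": 0},
  {"tx": 0.4, "ty": 0.2, "tz": 0, "twist": 0},
  {"tx": 0.6, "ty": 0.28, "tz": 0, "twist": 0},
  {"tx": 0.8, "ty": 0.37, "tz": 0, "twist": 0},
  {"tx": 1.0, "ty": 0.46, "tz": 0, "twist": 0},
])

```text
time: 5.15
tool_pos: [0.4396, 0.2142, 0.0262]
eef_rot: [[-0.413, 0.911, -0.001], [0.911, 0.413, -0.0], [0.0, -0.001, -1.0]]
contact_force: [-4.1, -1.6, 4.5]
finger_gap: 0.0852
```

Emit:
jog_arm([
  {"tx": 0.15, "ty": 0.07, "tz": 0, "twist": 0},
  {"tx": 0.3, "ty": 0.14, "tz": 0, "twist": 0},
  {"tx": 0.45, "ty": 0.21, "tz": 0, "twist": 0},
  {"tx": 0.6, "ty": 0.28, "tz": 0, "twist": 0},
  {"tx": 0.7, "ty": 0.32, "tz": 0, "twist": 0},
])

```text
time: 5.57
tool_pos: [0.4575, 0.2224, 0.0263]
eef_rot: [[-0.413, 0.911, 0.0], [0.911, 0.413, 0.0], [0.0, 0.0, -1.0]]
contact_force: [-2.7, -1.2, 1.6]
finger_gap: 0.085
```

Emit:
jog_arm([
  {"tx": 0.07, "ty": 0.03, "tz": 0, "twist": 0},
  {"tx": 0.14, "ty": 0.06, "tz": 0, "twist": 0},
  {"tx": 0.21, "ty": 0.09, "tz": 0, "twist": 0},
  {"tx": 0.28, "ty": 0.13, "tz": 0, "twist": 0},
  {"tx": 0.3, "ty": 0.14, "tz": 0, "twist": 0},
])

```text
time: 5.98
tool_pos: [0.465, 0.2258, 0.0263]
eef_rot: [[-0.413, 0.911, 0.001], [0.911, 0.413, 0.0], [-0.0, 0.001, -1.0]]
contact_force: [-1.6, -0.8, -0.5]
finger_gap: 0.085
```

Emit:
jog_arm([
  {"tx": 0.02, "ty": 0.01, "tz": 0, "twist": 0},
  {"tx": 0.05, "ty": 0.02, "tz": 0, "twist": 0},
  {"tx": 0.08, "ty": 0.04, "tz": 0, "twist": 0},
  {"tx": 0.11, "ty": 0.05, "tz": 0, "twist": 0},
  {"tx": 0.14, "ty": 0.06, "tz": 0, "twist": 0},
])

```text
time: 6.4
tool_pos: [0.4673, 0.2269, 0.0262]
eef_rot: [[-0.413, 0.911, -0.001], [0.911, 0.413, -0.0], [0.0, -0.001, -1.0]]
contact_force: [-10.3, -4.2, 6.5]
finger_gap: 0.0851
```

Emit:
jog_arm([
  {"tx": 0.03, "ty": 0.01, "tz": 0, "twist": 0},
  {"tx": 0.06, "ty": 0.03, "tz": 0, "twist": 0},
  {"tx": 0.06, "ty": 0.03, "tz": 0, "twist": 0},
  {"tx": 0.06, "ty": 0.03, "tz": 0, "twist": 0},
  {"tx": 0.06, "ty": 0.03, "tz": 0, "twist": 0},
])

```text
time: 6.82
tool_pos: [0.4674, 0.227, 0.0261]
eef_rot: [[-0.413, 0.911, -0.004], [0.911, 0.413, -0.002], [0.0, -0.004, -1.0]]
contact_force: [-12.1, -7.3, 9.6]
finger_gap: 0.0852
```

Emit:
jog_arm([
  {"tx": -0.5, "ty": -0.23, "tz": 0, "twist": 0},
  {"tx": -1.2, "ty": -0.55, "tz": 0, "twist": 0},
  {"tx": -1.8, "ty": -0.8, "tz": 0.5, "twist": 0},
  {"tx": -2, "ty": -0.9, "tz": 1.8, "twist": 0},
  {"tx": -2, "ty": -0.9, "tz": 3.3, "twist": 0},
])

```text
time: 7.23
tool_pos: [0.4172, 0.2045, 0.1084]
eef_rot: [[-0.413, 0.911, -0.004], [0.911, 0.413, -0.001], [0.0, -0.004, -1.0]]
contact_force: [0.2, -0.6, -0.3]
finger_gap: 0.0849
```

Emit:
jog_arm([
  {"tx": 0, "ty": 0, "tz": 1.5, "twist": 0},
  {"tx": 0, "ty": 0, "tz": 3, "twist": 0},
  {"tx": 0, "ty": 0, "tz": 4.5, "twist": 0},
  {"tx": 0, "ty": 0, "tz": 5.6, "twist": 0},
  {"tx": 0, "ty": 0, "tz": 5.8, "twist": 0},
])

```text
time: 7.65
tool_pos: [0.4218, 0.2062, 0.2587]
eef_rot: [[-0.413, 0.911, 0.008], [0.911, 0.413, 0.003], [-0.001, 0.009, -1.0]]
contact_force: [1.3, 0.4, 1.2]
finger_gap: 0.0849
```

Run:
```python
from h import *
a=snapshot('top');b=snapshot('side')
im=np.hstack([a['image'][100:280,100:360],b['image'][110:290,220:480]])
cv2.imwrite('pics/c2.png',cv2.resize(cv2.cvtColor(im,cv2.COLOR_RGB2BGR),(800,277)))
for p in (a,b):
    for k in('book','book_center','press','wheel_grip'):
        print(k,[(np.round(q['xyz'],4),round(q['score'],2)) for q in spotter.spot_point(p,k)[:1]])
    P=pts(p);r=spotter.silhouettes(p,'book')
    if r:
        Q=P[r[0]['pixels']&(p['z_map']>0)];Q=Q[(Q[:,2]>.046)&(Q[:,2]<.056)]
        c,s=np.cos(np.radians(24.8)),np.sin(np.radians(24.8))
        X=(Q[:,:2]-[.5654,.2717])@np.array([[c,-s],[s,c]])*1000
        print(len(Q),np.percentile(X,[1,99],axis=0), cv2.minAreaRect(Q[:,:2].astype(np.float32)*1000))
s=sensors.state();print(s['tool_pos'],s['contact_force'],s['ft_torque'])
```

```text
book []
book_center []
press []
wheel_grip [(array([ 4.290e-01, -1.639e-01,  4.000e-04]), 0.73)]
179 [[-95.45710014 -79.92149143]
 [ 92.25423503 -57.87901842]] ((593.19775390625, 208.9139404296875), (189.42962646484375, 21.29005241394043), 25.896347045898438)
book [(array([0.563 , 0.2732, 0.019 ]), 0.69)]
book_center [(array([0.5617, 0.2706, 0.0358]), 0.59)]
press [(array([ 0.5629,  0.2678, -0.0032]), 0.6)]
wheel_grip [(array([0.5791, 0.2748, 0.1855]), 0.7)]
772 [[-99.27819684 -82.13576332]
 [ 84.32563415  76.79564179]] ((561.8186645507812, 267.222900390625), (190.398681640625, 162.6299591064453), 24.161794662475586)
[0.41933786 0.20533531 0.25334378] [ 0.38078636 -0.02363942 -0.59031174] [-0.00336549  0.02616364  0.04734906]
```

View pics/c2.png

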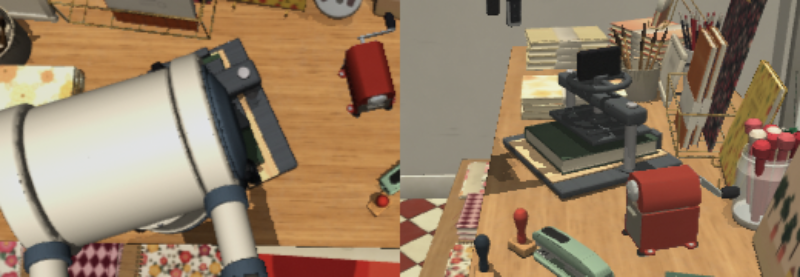

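The notebook is home: the push stopped hard at 14 N, against about 3 N while sliding, and its front edge is at about press x = -96 mm. In the side view it lies fully under the press. Next I move over the wheel and grasp the bar.

Emit:
jog_arm([
  {"tx": 1.3, "ty": 0.6, "tz": 0, "twist": 0.1},
  {"tx": 2.6, "ty": 1.2, "tz": 0, "twist": 0.1},
  {"tx": 3.9, "ty": 1.8, "tz": 0, "twist": 0.1},
  {"tx": 5.2, "ty": 2.4, "tz": 0, "twist": 0.1},
  {"tx": 6.4, "ty": 2.9, "tz": 0, "twist": 0.1},
])

```text
time: 8.67
tool_pos: [0.5811, 0.2788, 0.2534]
eef_rot: [[-0.421, 0.907, -0.0], [0.907, 0.421, 0.0], [0.0, -0.0, -1.0]]
contact_force: [-0.2, 0.4, 0.1]
finger_gap: 0.0852
```

Emit:
jog_arm([
  {"tx": 0, "ty": 0, "tz": 0, "twist": 0},
  {"tx": 0, "ty": 0, "tz": -0.5, "twist": 0},
  {"tx": 0, "ty": 0, "tz": -1, "twist": 0},
  {"tx": 0, "ty": 0, "tz": -1.3, "twist": 0},
  {"tx": 0, "ty": 0, "tz": -1.5, "twist": 0},
])

```text
time: 9.08
tool_pos: [0.579, 0.2777, 0.2151]
eef_rot: [[-0.421, 0.907, -0.001], [0.907, 0.421, -0.001], [0.0, -0.002, -1.0]]
contact_force: [0.1, 0.2, -0.7]
finger_gap: 0.0849
```

Run:
```python
from h import *
b=snapshot('side')
cv2.imwrite('pics/c3.png',cv2.resize(cv2.cvtColor(b['image'][60:210,270:470],cv2.COLOR_RGB2BGR),(800,600)))
s=sensors.state();print(s['tool_pos'],s['contact_force'],s['ft_torque'],s['joint_pos'])
```

```text
[0.57885109 0.27762007 0.21464081] [ 0.00696006 -0.15558194 -0.99907816] [0.00038255 0.00429602 0.04012069] [ 3.54232342e-01  5.33779590e-01  1.31968983e+00 -8.90571203e-06
  1.29019742e+00 -1.65122113e+00]
```

View pics/c3.png

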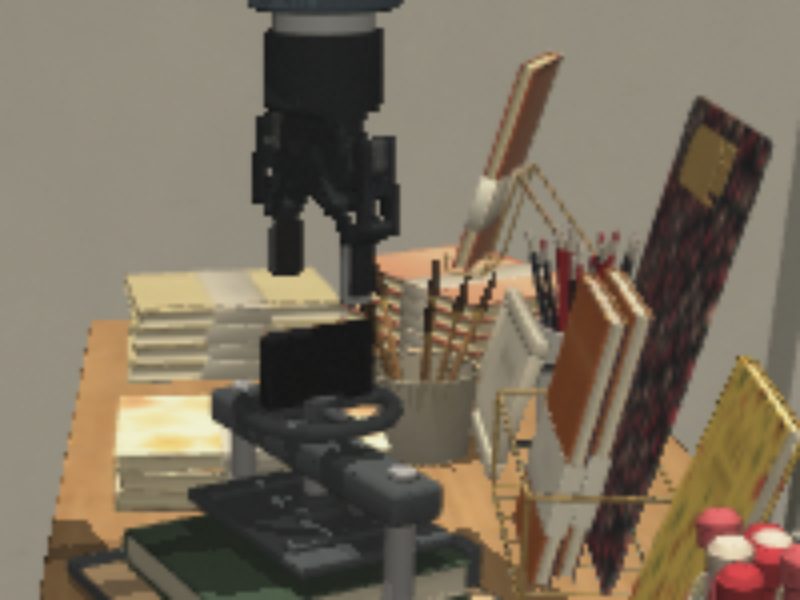

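The fingers straddle the bar, which stands at about (315,360) under the gripper. Lowering and closing now.

Emit:
jog_arm([
  {"tx": 0, "ty": 0, "tz": -0.6, "twist": 0},
  {"tx": 0, "ty": 0, "tz": -1.2, "twist": 0},
  {"tx": 0, "ty": 0, "tz": -1.6, "twist": 0},
  {"tx": 0, "ty": 0, "tz": -1.84, "twist": 0},
  {"tx": 0, "ty": 0, "tz": -1.84, "twist": 0},
])

```text
time: 9.55
tool_pos: [0.579, 0.2777, 0.1693]
eef_rot: [[-0.421, 0.907, -0.002], [0.907, 0.421, -0.001], [0.0, -0.002, -1.0]]
contact_force: [-0.8, -0.3, -0.4]
finger_gap: 0.0851
```

Emit:
jog_arm([
  {"tx": 0, "ty": 0, "tz": 0, "twist": 0},
  {"tx": 0, "ty": 0, "tz": 0, "twist": 0},
  {"tx": 0, "ty": 0, "tz": 0, "twist": 0},
  {"tx": 0, "ty": 0, "tz": 0, "twist": 0},
  {"tx": 0, "ty": 0, "tz": 0, "twist": 0},
], jaw=5, grip_force=80)

```text
time: 9.97
tool_pos: [0.5796, 0.2779, 0.1707]
eef_rot: [[-0.421, 0.907, 0.001], [0.907, 0.421, 0.0], [-0.0, 0.001, -1.0]]
contact_force: [-1.4, 0.5, 0.2]
finger_gap: 0.0252
```

Emit:
jog_arm([
  {"tx": 0, "ty": 0, "tz": 0, "twist": 0},
  {"tx": 0, "ty": 0, "tz": 0, "twist": 0},
  {"tx": 0, "ty": 0, "tz": 0, "twist": 0},
  {"tx": 0, "ty": 0, "tz": 0, "twist": 0},
  {"tx": 0, "ty": 0, "tz": 0, "twist": 0},
])

```text
time: 10.38
tool_pos: [0.5793, 0.2786, 0.1708]
eef_rot: [[-0.421, 0.907, 0.0], [0.907, 0.421, 0.001], [0.001, 0.001, -1.0]]
contact_force: [-3.3, 4.4, 6.9]
finger_gap: 0.0151
```

```bash
cat > st.py <<'E'
from h import *
np.set_printoptions(precision=3,suppress=True)
s=sensors.state();R=s['eef_rot'];print(s['time'],s['tool_pos'],'ang',np.degrees(np.arctan2(R[1][0],R[0][0])),'F',s['contact_force'],'T',s['ft_torque'],'j',np.array(s['joint_pos']),'eff',np.array(s['joint_efforts']),s['finger_gap'])
E
python3 st.py
```

```text
10.3833 [0.579 0.279 0.171] ang 114.91360685471507 F [-3.277  4.394  6.922] T [ 0.633  0.539 -0.108] j [ 0.355  0.577  1.37   0.001  1.195 -1.651] eff [ -3.796 -89.33  -34.852  -1.695  -0.615  -0.129] 0.015121099481618215
```

Emit:
jog_arm([
  {"tx": 0, "ty": 0, "tz": 0, "twist": -0.8},
  {"tx": 0, "ty": 0, "tz": 0, "twist": -1.6},
  {"tx": 0, "ty": 0, "tz": 0, "twist": -2.4},
  {"tx": 0, "ty": 0, "tz": 0, "twist": -3.2},
  {"tx": 0, "ty": 0, "tz": 0, "twist": -4},
])

```text
time: 10.8
tool_pos: [0.5793, 0.2785, 0.1709]
eef_rot: [[-0.083, 0.997, 0.0], [0.997, 0.083, 0.001], [0.001, 0.0, -1.0]]
contact_force: [-3.4, 3.5, 6.2]
finger_gap: 0.0149
```

```bash
python3 st.py
```

```text
10.8 [0.579 0.278 0.171] ang 94.73309403643944 F [-3.447  3.513  6.16 ] T [0.393 0.532 0.303] j [ 0.355  0.577  1.37   0.001  1.195 -1.299] eff [ -3.25  -89.235 -34.912  -1.113  -0.688  -2.509] 0.014892898303473696
```

Emit:
jog_arm([
  {"tx": 0, "ty": 0, "tz": 0, "twist": -0.8},
  {"tx": 0, "ty": 0, "tz": 0, "twist": -1.6},
  {"tx": 0, "ty": 0, "tz": 0, "twist": -2.4},
  {"tx": 0, "ty": 0, "tz": 0, "twist": -3.2},
  {"tx": 0, "ty": 0, "tz": 0, "twist": -4},
])

```text
time: 11.22
tool_pos: [0.5793, 0.2783, 0.1709]
eef_rot: [[0.263, 0.965, 0.0], [0.965, -0.263, 0.001], [0.001, 0.0, -1.0]]
contact_force: [-4.4, 2.8, 5.9]
finger_gap: 0.0149
```

```bash
python3 st.py
```

```text
11.2167 [0.579 0.278 0.171] ang 74.73400762644584 F [-4.358  2.802  5.914] T [0.251 0.598 0.218] j [ 0.355  0.577  1.37   0.001  1.195 -0.95 ] eff [ -2.598 -89.003 -35.101  -0.82   -0.873  -2.508] 0.014915051482406098
```

Emit:
jog_arm([
  {"tx": 0, "ty": 0, "tz": 0, "twist": -0.8},
  {"tx": 0, "ty": 0, "tz": 0, "twist": -1.6},
  {"tx": 0, "ty": 0, "tz": 0, "twist": -2.4},
  {"tx": 0, "ty": 0, "tz": 0, "twist": -3.2},
  {"tx": 0, "ty": 0, "tz": 0, "twist": -4},
])

```text
time: 11.63
tool_pos: [0.5792, 0.2782, 0.1708]
eef_rot: [[0.577, 0.816, 0.0], [0.816, -0.577, 0.0], [0.0, -0.0, -1.0]]
contact_force: [-3.8, 0.8, 7.1]
finger_gap: 0.0146
```

```bash
python3 st.py
```

```text
11.6333 [0.579 0.278 0.171] ang 54.73236231766363 F [-3.762  0.804  7.066] T [0.132 0.684 0.268] j [ 0.355  0.577  1.37   0.     1.195 -0.601] eff [ -2.119 -88.66  -35.383  -0.601  -1.135  -2.506] 0.01455520758435131
```

Emit:
jog_arm([
  {"tx": 0, "ty": 0, "tz": 0, "twist": -0.4},
  {"tx": 0, "ty": 0, "tz": 0, "twist": -0.8},
  {"tx": 0, "ty": 0, "tz": 0, "twist": -1.2},
  {"tx": 0, "ty": 0, "tz": 0, "twist": -1.6},
  {"tx": 0, "ty": 0, "tz": 0, "twist": -2},
])

```text
time: 12.05
tool_pos: [0.5792, 0.2781, 0.1708]
eef_rot: [[0.709, 0.705, -0.0], [0.705, -0.709, 0.0], [0.0, -0.0, -1.0]]
contact_force: [-4.4, 1.2, 6.8]
finger_gap: 0.0147
```

```bash
python3 st.py
```

```text
12.05 [0.579 0.278 0.171] ang 44.82847774444072 F [-4.416  1.207  6.791] T [0.081 0.681 0.24 ] j [ 0.355  0.577  1.37   0.     1.195 -0.428] eff [ -1.995 -88.502 -35.521  -0.544  -1.26   -1.129] 0.014727437330707048
```

Emit:
jog_arm([
  {"tx": 0, "ty": 0, "tz": 0, "twist": -0.4},
  {"tx": 0, "ty": 0, "tz": 0, "twist": -0.8},
  {"tx": 0, "ty": 0, "tz": 0, "twist": -1.2},
  {"tx": 0, "ty": 0, "tz": 0, "twist": -1.6},
  {"tx": 0, "ty": 0, "tz": 0, "twist": -2},
])

```text
time: 12.47
tool_pos: [0.5791, 0.2781, 0.1708]
eef_rot: [[0.821, 0.571, -0.0], [0.571, -0.821, 0.0], [-0.0, -0.0, -1.0]]
contact_force: [-5.0, 0.2, 7.0]
finger_gap: 0.015
```

```bash
python3 st.py
```

```text
12.4667 [0.579 0.278 0.171] ang 34.8304389988728 F [-4.99   0.244  7.032] T [0.03  0.804 0.229] j [ 0.355  0.577  1.37   0.     1.195 -0.253] eff [ -1.885 -88.293 -35.695  -0.491  -1.417  -1.129] 0.014977804849700233
```

Emit:
jog_arm([
  {"tx": 0, "ty": 0, "tz": 0, "twist": -0.4},
  {"tx": 0, "ty": 0, "tz": 0, "twist": -0.8},
  {"tx": 0, "ty": 0, "tz": 0, "twist": -1.2},
  {"tx": 0, "ty": 0, "tz": 0, "twist": -1.6},
  {"tx": 0, "ty": 0, "tz": 0, "twist": -2},
])

```text
time: 12.88
tool_pos: [0.5791, 0.278, 0.1708]
eef_rot: [[0.908, 0.42, -0.0], [0.42, -0.908, 0.0], [-0.0, -0.0, -1.0]]
contact_force: [-4.3, 0.1, 8.0]
finger_gap: 0.015
```

```bash
python3 st.py
```

```text
12.8833 [0.579 0.278 0.171] ang 24.825838355873614 F [-4.307  0.096  8.034] T [-0.036  0.829  0.249] j [ 0.355  0.577  1.37   0.     1.195 -0.079] eff [ -1.851 -88.076 -35.875  -0.465  -1.58   -1.129] 0.015017208645836107
```

Emit:
jog_arm([
  {"tx": 0, "ty": 0, "tz": 0, "twist": -0.4},
  {"tx": 0, "ty": 0, "tz": 0, "twist": -0.8},
  {"tx": 0, "ty": 0, "tz": 0, "twist": -1.2},
  {"tx": 0, "ty": 0, "tz": 0, "twist": -1.6},
  {"tx": 0, "ty": 0, "tz": 0, "twist": -2},
])

```text
time: 13.3
tool_pos: [0.579, 0.278, 0.1709]
eef_rot: [[0.967, 0.256, -0.0], [0.256, -0.967, 0.0], [-0.0, -0.0, -1.0]]
contact_force: [-5.0, 1.3, 8.3]
finger_gap: 0.0145
```

```bash
python3 st.py
```

```text
13.3 [0.579 0.278 0.171] ang 14.826311100737351 F [-4.99   1.335  8.281] T [-0.039  0.887  0.247] j [0.355 0.577 1.37  0.    1.195 0.096] eff [ -1.881 -87.861 -36.055  -0.467  -1.742  -1.128] 0.014500234254000596
```

Emit:
jog_arm([
  {"tx": 0, "ty": 0, "tz": 0, "twist": -0.4},
  {"tx": 0, "ty": 0, "tz": 0, "twist": -0.8},
  {"tx": 0, "ty": 0, "tz": 0, "twist": -1.2},
  {"tx": 0, "ty": 0, "tz": 0, "twist": -1.6},
  {"tx": 0, "ty": 0, "tz": 0, "twist": -2},
])

```text
time: 13.72
tool_pos: [0.5789, 0.278, 0.1708]
eef_rot: [[0.996, 0.084, -0.001], [0.084, -0.996, 0.0], [-0.001, -0.0, -1.0]]
contact_force: [-6.6, 0.6, 8.7]
finger_gap: 0.0146
```

```bash
python3 st.py
```

```text
13.7167 [0.579 0.278 0.171] ang 4.829363623116535 F [-6.634  0.627  8.705] T [-0.036  1.002  0.229] j [0.355 0.577 1.37  0.    1.195 0.27 ] eff [ -1.964 -87.652 -36.231  -0.499  -1.902  -1.128] 0.014639459410138977
```

Emit:
jog_arm([
  {"tx": 0, "ty": 0, "tz": 0, "twist": -0.4},
  {"tx": 0, "ty": 0, "tz": 0, "twist": -0.8},
  {"tx": 0, "ty": 0, "tz": 0, "twist": -1.2},
  {"tx": 0, "ty": 0, "tz": 0, "twist": -1.6},
  {"tx": 0, "ty": 0, "tz": 0, "twist": -2},
])

```text
time: 14.13
tool_pos: [0.5788, 0.278, 0.1709]
eef_rot: [[0.996, -0.09, -0.001], [-0.09, -0.996, 0.0], [-0.001, -0.0, -1.0]]
contact_force: [-7.0, -0.2, 9.0]
finger_gap: 0.0152
```

```bash
python3 st.py
```

```text
14.1333 [0.579 0.278 0.171] ang -5.174027898402515 F [-6.977 -0.215  9.031] T [-0.041  1.03   0.236] j [0.355 0.576 1.37  0.    1.196 0.445] eff [ -2.126 -87.457 -36.395  -0.562  -2.052  -1.128] 0.015181869231549341
```

Emit:
jog_arm([
  {"tx": 0, "ty": 0, "tz": 0, "twist": -0.4},
  {"tx": 0, "ty": 0, "tz": 0, "twist": -0.8},
  {"tx": 0, "ty": 0, "tz": 0, "twist": -1.2},
  {"tx": 0, "ty": 0, "tz": 0, "twist": -1.6},
  {"tx": 0, "ty": 0, "tz": 0, "twist": -2},
])

```text
time: 14.55
tool_pos: [0.5788, 0.278, 0.1708]
eef_rot: [[0.965, -0.262, -0.001], [-0.262, -0.965, 0.0], [-0.001, 0.0, -1.0]]
contact_force: [-7.3, -0.2, 9.6]
finger_gap: 0.0154
```

```bash
python3 st.py
```

```text
14.55 [0.579 0.278 0.171] ang -15.172040076070962 F [-7.309 -0.221  9.63 ] T [-0.018  1.168  0.266] j [0.355 0.576 1.37  0.    1.196 0.619] eff [ -2.334 -87.279 -36.546  -0.652  -2.188  -1.128] 0.015371652062415806
```

Emit:
jog_arm([
  {"tx": 0, "ty": 0, "tz": 0, "twist": -0.4},
  {"tx": 0, "ty": 0, "tz": 0, "twist": -0.8},
  {"tx": 0, "ty": 0, "tz": 0, "twist": -1.2},
  {"tx": 0, "ty": 0, "tz": 0, "twist": -1.6},
  {"tx": 0, "ty": 0, "tz": 0, "twist": -2},
])

```text
time: 14.97
tool_pos: [0.5787, 0.278, 0.1708]
eef_rot: [[0.905, -0.425, -0.001], [-0.425, -0.905, 0.0], [-0.001, 0.0, -1.0]]
contact_force: [-8.5, -0.4, 8.9]
finger_gap: 0.0152
```

```bash
python3 st.py;python3 - <<'E'
from h import *
b=snapshot('side')
cv2.imwrite('pics/c4.png',cv2.resize(cv2.cvtColor(b['image'][60:210,270:470],cv2.COLOR_RGB2BGR),(800,600)))
E
```

```text
14.9667 [0.579 0.278 0.171] ang -25.169218998970713 F [-8.493 -0.379  8.938] T [0.016 1.225 0.248] j [0.355 0.576 1.37  0.001 1.196 0.794] eff [ -2.597 -87.124 -36.676  -0.768  -2.306  -1.127] 0.01520299207376748
```

View pics/c4.png

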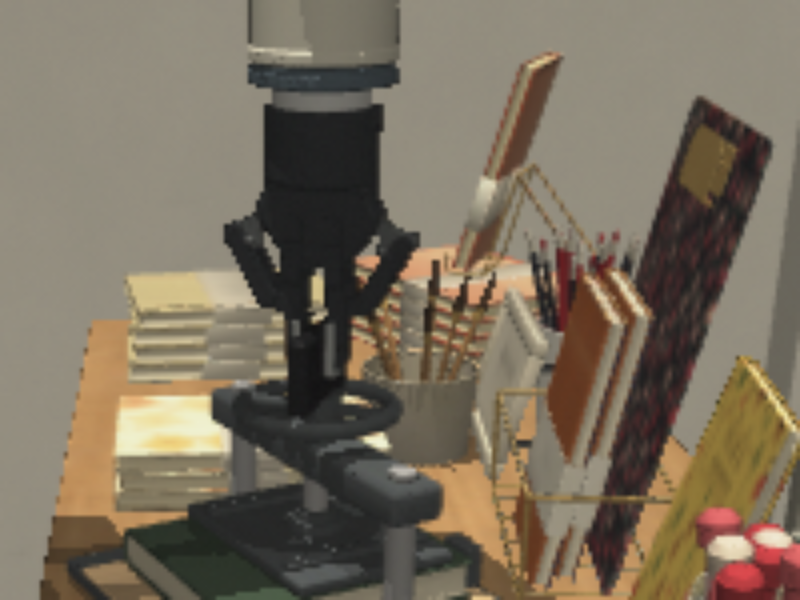

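The bar turns with the gripper (seen at about (315,370)) and the platen is now just above the notebook (about (300,550)). The torque is still flat at about 0.24 N m, so I keep winding.

Emit:
jog_arm([
  {"tx": 0, "ty": 0, "tz": 0, "twist": -0.4},
  {"tx": 0, "ty": 0, "tz": 0, "twist": -0.8},
  {"tx": 0, "ty": 0, "tz": 0, "twist": -1.2},
  {"tx": 0, "ty": 0, "tz": 0, "twist": -1.6},
  {"tx": 0, "ty": 0, "tz": 0, "twist": -2},
])

```text
time: 15.43
tool_pos: [0.5786, 0.2781, 0.1708]
eef_rot: [[0.818, -0.576, -0.001], [-0.576, -0.818, 0.0], [-0.001, 0.001, -1.0]]
contact_force: [-9.0, 0.2, 11.1]
finger_gap: 0.015
```

```bash
python3 st.py
```

```text
15.4333 [0.579 0.278 0.171] ang -35.16324241099434 F [-8.969  0.246 11.105] T [0.142 1.286 0.325] j [0.355 0.576 1.37  0.001 1.196 0.968] eff [ -2.946 -86.994 -36.78   -0.886  -2.402  -1.074] 0.015011132080717776
```

Emit:
jog_arm([
  {"tx": 0, "ty": 0, "tz": 0, "twist": -0.4},
  {"tx": 0, "ty": 0, "tz": 0, "twist": -0.8},
  {"tx": 0, "ty": 0, "tz": 0, "twist": -1.2},
  {"tx": 0, "ty": 0, "tz": 0, "twist": -1.6},
  {"tx": 0, "ty": 0, "tz": 0, "twist": -2},
])

```text
time: 15.85
tool_pos: [0.5786, 0.2781, 0.1708]
eef_rot: [[0.705, -0.709, -0.001], [-0.709, -0.705, 0.0], [-0.001, 0.001, -1.0]]
contact_force: [-8.9, 0.8, 10.0]
finger_gap: 0.0151
```

```bash
python3 st.py
```

```text
15.85 [0.579 0.278 0.171] ang -45.16104313756154 F [-8.906  0.819 10.   ] T [0.137 1.329 0.389] j [0.355 0.576 1.37  0.001 1.196 1.143] eff [ -3.356 -86.895 -36.858  -1.006  -2.469  -0.991] 0.015066153487922528
```

Contact is clear: the j6 effort rises 0.083 N m per 10°, as specified, and has risen 0.14 so far. About 16° more should reach 0.27.

Emit:
jog_arm([
  {"tx": 0, "ty": 0, "tz": 0, "twist": -0.4},
  {"tx": 0, "ty": 0, "tz": 0, "twist": -0.8},
  {"tx": 0, "ty": 0, "tz": 0, "twist": -1.2},
  {"tx": 0, "ty": 0, "tz": 0, "twist": -1.6},
  {"tx": 0, "ty": 0, "tz": 0, "twist": -2},
])

```text
time: 16.27
tool_pos: [0.5785, 0.2782, 0.1708]
eef_rot: [[0.571, -0.821, -0.001], [-0.821, -0.571, 0.0], [-0.001, 0.001, -1.0]]
contact_force: [-9.8, 1.6, 10.8]
finger_gap: 0.0151
```

```bash
python3 st.py
```

```text
16.2667 [0.579 0.278 0.171] ang -55.15589632047584 F [-9.779  1.623 10.822] T [0.251 1.424 0.428] j [0.355 0.576 1.37  0.001 1.196 1.317] eff [ -3.787 -86.828 -36.907  -1.138  -2.509  -0.908] 0.015100210177559166
```

Emit:
jog_arm([
  {"tx": 0, "ty": 0, "tz": 0, "twist": -0.3},
  {"tx": 0, "ty": 0, "tz": 0, "twist": -0.6},
  {"tx": 0, "ty": 0, "tz": 0, "twist": -0.9},
  {"tx": 0, "ty": 0, "tz": 0, "twist": -1.2},
  {"tx": 0, "ty": 0, "tz": 0, "twist": -1.2},
])

```text
time: 16.68
tool_pos: [0.5785, 0.2782, 0.1709]
eef_rot: [[0.482, -0.876, -0.001], [-0.876, -0.482, 0.0], [-0.001, 0.001, -1.0]]
contact_force: [-10.1, 0.9, 9.7]
finger_gap: 0.0147
```

```bash
python3 st.py
python3 - <<'E'
from h import *
T=[]
for i in range(8): snapshot('side');T.append(sensors.state()['ft_torque'][2])
print(np.mean(T),np.std(T))
E
```

```text
16.6833 [0.579 0.278 0.171] ang -61.16540723214791 F [-10.076   0.884   9.667] T [0.303 1.375 0.319] j [0.355 0.576 1.37  0.001 1.196 1.422] eff [ -3.78  -86.851 -36.932  -1.272  -2.513   1.229] 0.014716008545140059
0.17446058375265538 0.03478044838663607
```

The rise is about 0.268 N m, so I release and withdraw.

Emit:
jog_arm([
  {"tx": 0, "ty": 0, "tz": 0, "twist": 0},
  {"tx": 0, "ty": 0, "tz": 0, "twist": 0},
  {"tx": 0, "ty": 0, "tz": 0, "twist": 0},
  {"tx": 0, "ty": 0, "tz": 0, "twist": 0},
  {"tx": 0, "ty": 0, "tz": 0, "twist": 0},
], jaw=70)

```text
time: 17.5
tool_pos: [0.5796, 0.2778, 0.1703]
eef_rot: [[0.483, -0.875, 0.0], [-0.875, -0.483, -0.0], [0.0, -0.0, -1.0]]
contact_force: [-0.8, -0.2, -0.3]
finger_gap: 0.0699
```

Emit:
jog_arm([
  {"tx": 0, "ty": 0, "tz": 0, "twist": 0},
  {"tx": 0, "ty": 0, "tz": 0, "twist": 0},
  {"tx": 0, "ty": 0, "tz": 0, "twist": 0},
  {"tx": 0, "ty": 0, "tz": 0, "twist": 0},
  {"tx": 0, "ty": 0, "tz": 0.2, "twist": 0},
])

```text
time: 17.92
tool_pos: [0.579, 0.2777, 0.1746]
eef_rot: [[0.483, -0.875, -0.001], [-0.875, -0.483, -0.001], [-0.0, 0.001, -1.0]]
contact_force: [0.1, 0.0, 0.8]
finger_gap: 0.0699
```

Emit:
jog_arm([
  {"tx": 0, "ty": 0, "tz": 0.6, "twist": 0},
  {"tx": 0, "ty": 0, "tz": 1.5, "twist": 0},
  {"tx": 0, "ty": 0, "tz": 2.5, "twist": 0},
  {"tx": 0, "ty": 0, "tz": 3.5, "twist": 0},
  {"tx": 0, "ty": 0, "tz": 4.5, "twist": 0},
])

```text
time: 18.33
tool_pos: [0.5793, 0.2778, 0.2894]
eef_rot: [[0.483, -0.875, 0.0], [-0.875, -0.483, 0.0], [0.0, -0.0, -1.0]]
contact_force: [-0.1, 0.3, -1.2]
finger_gap: 0.0702
```

Emit:
jog_arm([
  {"tx": -0.4, "ty": -1, "tz": 0, "twist": 0},
  {"tx": -0.8, "ty": -2.2, "tz": 0, "twist": 0},
  {"tx": -1.2, "ty": -3.5, "tz": 0, "twist": 0},
  {"tx": -1.6, "ty": -4.8, "tz": 0, "twist": 0},
  {"tx": -2, "ty": -6, "tz": 0, "twist": 0},
])

```text
time: 18.75
tool_pos: [0.5287, 0.1264, 0.2882]
eef_rot: [[0.484, -0.875, 0.0], [-0.875, -0.484, -0.0], [0.0, -0.0, -1.0]]
contact_force: [0.5, -0.6, 1.0]
finger_gap: 0.07
```

Emit:
jog_arm([
  {"tx": -0.4, "ty": -1.2, "tz": 0, "twist": 0},
  {"tx": -0.8, "ty": -2.5, "tz": 0, "twist": 0},
  {"tx": -1.2, "ty": -3.8, "tz": 0, "twist": 0},
  {"tx": -1.6, "ty": -5, "tz": 0, "twist": 0},
  {"tx": -2, "ty": -6, "tz": 0, "twist": 0},
])

```text
time: 19.17
tool_pos: [0.4788, -0.0239, 0.2883]
eef_rot: [[0.483, -0.876, 0.001], [-0.876, -0.483, -0.0], [0.001, -0.0, -1.0]]
contact_force: [0.9, -0.7, 0.5]
finger_gap: 0.0703
```

```bash
python3 st.py
python3 - <<'E'
from h import *
a=snapshot('top');b=snapshot('side')
im=np.hstack([a['image'][90:290,100:360],b['image'][100:300,220:480]])
cv2.imwrite('pics/c5.png',cv2.resize(cv2.cvtColor(im,cv2.COLOR_RGB2BGR),(800,308)))
for p in (a,b):
    for k in('book_center','press','wheel_grip','stapler','stamp_a','washi_roll_0','eraser_block'):
        print(k,[(np.round(q['xyz'],3),round(q['score'],2)) for q in spotter.spot_point(p,k)[:2]])
    r=spotter.silhouettes(p,'wheel_grip')
    if r:
        Q=pts(p)[r[0]['pixels']&(p['z_map']>0)];Q=Q[(Q[:,2]>.198)&(Q[:,2]<.21)]
        if len(Q)>9: print(cv2.minAreaRect(Q[:,:2].astype(np.float32)*1000))
E
```

```text
19.1667 [ 0.479 -0.024  0.288] ang -61.11959471448946 F [ 0.902 -0.661  0.46 ] T [-0.021 -0.06   0.037] j [-0.174  0.229  1.607 -0.     1.306  0.892] eff [  8.877 -61.471 -38.719   0.047   0.354   1.851] 0.07026130278628283
book_center []
press [(array([ 0.562,  0.275, -0.002]), 0.8), (array([ 0.428, -0.165, -0.004]), 0.26)]
wheel_grip [(array([0.576, 0.281, 0.189]), 0.93)]
stapler [(array([ 0.514, -0.084, -0.001]), 0.55)]
stamp_a [(array([ 0.452, -0.026, -0.002]), 0.68), (array([ 0.405, -0.089,  0.001]), 0.55)]
washi_roll_0 [(array([ 0.524, -0.192,  0.001]), 0.64)]
eraser_block [(array([ 0.429, -0.17 , -0.001]), 0.72)]
((578.5709838867188, 278.1959533691406), (80.88760375976562, 15.780640602111816), 28.627046585083008)
book_center [(array([0.561, 0.272, 0.035]), 0.85)]
press [(array([ 0.565,  0.27 , -0.   ]), 0.6)]
wheel_grip [(array([0.582, 0.277, 0.189]), 0.72)]
stapler [(array([ 0.514, -0.084, -0.005]), 0.78)]
stamp_a [(array([ 0.447, -0.03 ,  0.001]), 0.86), (array([ 0.403, -0.089, -0.004]), 0.66)]
washi_roll_0 [(array([ 0.524, -0.188, -0.001]), 0.92), (array([0.581, 0.275, 0.188]), 0.48)]
eraser_block [(array([ 0.429, -0.169,  0.002]), 0.58)]
((575.4465942382812, 272.4532470703125), (75.34935760498047, 14.158018112182617), 25.920520782470703)
```

View pics/c5.png

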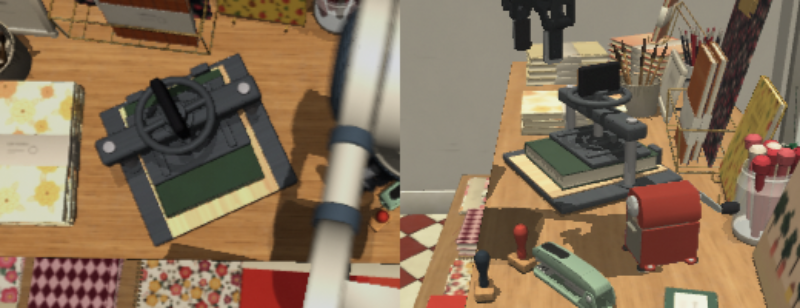

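The platen sits on the notebook, which is home under it. The bar angle of 28.6° matches the 176° turned. One quick check of the front edge, then I hand in.

Run:
```python
from h import *
p=snapshot('top');r=spotter.silhouettes(p,'book')
P=pts(p);c,s=np.cos(np.radians(24.8)),np.sin(np.radians(24.8))
for m in r[:1]:
    Q=P[m['pixels']&(p['z_map']>0)];Q=Q[(Q[:,2]>.046)&(Q[:,2]<.056)]
    X=(Q[:,:2]-[.5654,.2717])@np.array([[c,-s],[s,c]])*1000
    print(len(Q),np.percentile(X,[1,99],axis=0),m['score'])
    ok=abs(np.percentile(X[:,0],1)+95)<5
    print(ok)
    if ok: print(robot.close_job())
```

```text
1641 [[-95.02551285 -78.38525496]
 [ 92.69148362  80.03389899]] 0.77
True
the job is handed in; nothing more can be done
None
```

The notebook is pushed home against the stops and clamped, and the job is handed in (about 19 s on the robot's clock). No verdict was reported.

- **Push:** With the jaws open, the tool slid the notebook at about 3–6 N until it stopped moving at about 14 N. In the last top view its front edge was at press x = -95 mm, which is home.
- **Winding:** One grasp covered the whole turn, so I did not need to regrasp. The wheel went round about 176° (3.07 rad), and the camera's bar angle agrees. Contact came at about 2.5 rad.
- **Firmness:** After contact the torque rose 0.083 N m per 10°, as specified. I stopped at a rise of about 0.27 N m. The wrist sensor and the last joint's effort agreed on the rise while turning. After each stop the static reading dropped, so the last 6° of the rise is worked out from the known slope.
- **Final checks:** The gripper let go cleanly and the bar stayed put. The networks place the stapler, stamps, tape roll and eraser within 4 mm of their first positions, which is their stated accuracy. In the last top view the networks did not find the notebook's centre point. The side view put it about 3 mm short of where the press estimate says home is, within error.

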